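Start the glue timer, then clamp up the sample stand and hold it

TASK

The two pine halves of the valve-cap sample stand carry fresh five-minute glue: start the shop timer by pressing its red key (clear), then yellow (five minutes), then green (start), one at a time. Then pump the bar clamp's trigger against its handle until the far jaw has closed the halves snugly together against the head jaw, without crushing the wood, and finish while still squeezing trigger and handle in the gripper so that the pressure is kept. Move the jaw and the wood by the trigger only, and leave the coin dish, the green crown cap and the drift punch where they are.

Things in the scene. Friction and masses are not known exactly. Their poses are not given: they have to be found in the camera images.
- timer: Grey-white big-key shop timer lying flat, stuck to the counter: case 88 mm (its x) by 140 mm (its y) by 22 mm high; origin under the case's centre. A display lies on the +x half, a row of three round keys along y on the -x half, 22 mm from the centre line.
- key_red_top (a point): Centre of the top of the red key (clear), diameter 22 mm, 35 mm above the counter at rest; the keys stand 44 mm apart, each 10 mm proud of a dark 38 mm collar.
- key_yellow_top (a point): Centre of the top of the yellow key (five minutes), the middle key; the same size.
- key_green_top (a point): Centre of the top of the green key (start); the same size.
- key_red (a joint): Red key: 0 up, 0.005 m fully down. A key counts as pressed from 3.5 mm with the other two up; it needs 1.5 N to start, 5 N to go fully down, and springs back.
- key_yellow (a joint): Yellow key, as the red one.
- key_green (a joint): Green key, as the red one.
- clamp: One-hand ratchet bar clamp, orange and black, upside down: head bolted to the counter, jaws down, handle and trigger standing up out of the head casing (66 mm along y, 34 mm wide, top 109 mm up). Origin on the counter under the head, z up, y along the toothed steel bar (70 to 90 mm up, 6 mm thick, 235 mm long): far jaw at the -y end, handle on the +y side of the trigger.
- handle: Fixed black and orange handle of the clamp: 24 mm wide (x), 20 mm thick, from y = 21 to y = 41 mm in the clamp's frame, standing from the casing (109 mm) to 164 mm above the counter. Origin and axes are those of the clamp.
- handle_grip (a point): Middle of the handle's rear face (+y side of the clamp, where one finger bears), 134 mm above the counter.
- trigger (a joint): Trigger: 0 let go, 0.216 rad fully squeezed; springs back. Blade 20 mm wide, 10 mm thick, from the casing to 158 mm up, swinging towards the handle about a pin at clamp y = 0, 42 mm up; upright at 0.108. 134 mm up, trigger plus handle measure 56 mm over the outsides when let go, 36 mm squeezed. It moves with 6 to 12 N while the jaw is free; with the jaw on the wood it stops at 0.14 to 0.2.
- trigger_grip (a point): Middle of the trigger's front face (the side away from the handle, where the other finger bears), about 134 mm above the counter; it moves with the trigger.
- jaw (a joint): Travel of bar and far jaw towards the head jaw (clamp +y), m: 0 wide open, about 0.034 with both halves closed up. Starts at 0 to 0.014. Each full squeeze draws it one 7 mm tooth (the first may take less or more); it stays when the trigger is let go, but under load it then slips back and the pressure is lost, so the pressure is kept only by holding the trigger.
- jaw_face (a point): Centre of the far jaw's rubber pad face (34 mm wide, 36 mm high), 26 mm above the counter; it bears on half_b.
- pad (a joint): How far the far jaw's rubber pad is pressed in: 0 free, 1 mm for each 40 N of jaw pressure, at most 0.004 m. The glue joint wants at least 10 N; over 65 N the wood is crushed. With each finger squeezing 20 N, 134 mm up, jaw pressure comes to about 23 N; 30 N gives about 38 N, 40 N about 55 N, 50 N and more about 75 N.
- head_face (a point): Centre of the fixed head jaw's pad face (34 mm wide, 36 mm high), 26 mm above the counter; half_a is pressed against it.
- half_a: Light pine half of the sample stand, loose on the counter next to the head jaw, 70 mm (its x, across the bar) by 28 mm (its y, along the bar) by 40 mm high, with two valve stems with a red and a gold cap to 63 mm height; origin under its centre. 60 to 130 g.
- half_b: Other pine half, of the same size, with a blue and a green cap, loose between half_a and the far jaw, some millimetres from both.
- head_jaw: Fixed black rubber jaw of the clamp head; origin and axes are those of the clamp, its face at y = -22 mm.
- dish: Bystander: copper coin dish, 104 mm across, 20 mm high, loose; origin under its centre.
- crown: Bystander: green anodized crown valve cap, 20 mm across, 25 mm high, loose, standing; origin under its centre.
- punch: Bystander: steel drift punch lying on the counter, 130 mm long, 11 mm thick, loose; origin under the front part of its body, long axis x.

How it is judged:
By the outcome, as a careful person would: the job done as asked, in the order asked, and still so for the second after the job is handed in, while the arm keeps its last pose, push and grip.
It also fails if it takes over 67 s, if anything falls off the work surface, if the arm or the gripper's body presses on something with over 40 N, if the wrist force passes 120 N, or if a joint passes its speed limit or range.

ROBOT

A 6-joint arm with a two-finger parallel gripper is mounted at the origin on the work surface. World frame = base frame: x ahead of the robot, y to its left, z up, the work surface at z = 0. Lengths are in m, angles in rad, forces in N, time in s.
With the tool pointing down it reaches from about 0.3 to 0.875 m from the base axis. Payload 6.4 kg.
Tool frame: the origin (TCP) lies at the centre of the arm's flange, where the gripper is bolted on; the fingertips stand 173 mm ahead of it and the grasp point (between the pads) lies 155 mm ahead of it; z points along the fingers, x is the direction in which the jaws open and shut, and the axes are right-handed (so a half turn about z gives the same grasp; the last joint's range is limited). The gripper opens to 85 mm and grips with 20 to 120 N. Pads are 22 mm wide; open, the fingers measure 114 mm over their backs; the gripper's body (76 mm by 85 mm) begins 54 mm behind the grasp point. The pads swing forward as they close: fully open they stand 13 mm farther back than shut.
Start: joints at [-1.499, 0.181, 1.607, -0, 1.354, -0.206], TCP at [0.158, -0.553, 0.405] pointing down, gripper open.
Joint ranges: [-2.99, 2.99], [-0.89, 2.07], [0.3, 2.58], [-1.14, 4.28], [0, 2.63], [-3.12, 3.12]. Speed limits (rad/s): [2.57, 2.57, 3.01, 3.14, 3.14, 3.14].

INTERFACE

Orientations are given as a unit quaternion [w, x, y, z].
In Python, from bench import ctrl gives the robot as it stands. The module is installed in compiled form; this text tells all that it offers.
- The arm moves only by the tool move_arm, never from a script. Its argument "moves" is a list of rows, each an object of numbers: "gripper": the opening in per cent of the stroke, from 0 (shut) to 100 (fully open); "x", "y", "z": the shift along the tool's x, y, z in cm; "roll": the turn about the tool's z in degrees. In form: [{"gripper": .., "x": .., "y": .., "z": .., "roll": ..}, ...]. A call has 1 to 5 rows; each row shifts and turns the commanded pose from where the row before left it, along the tool's axes as they then stand; what a row does not reach is not made up. A row lasts 1/8 s, in which the tool goes at most 62.5 mm and 10.7 degrees, less where a joint would pass 70% of its speed; a pose out of reach is approached as far as the arm can. A call is refused whole if a number of a shift passes 6.25 or a number of a turn 10.7, either way. A call with a gripper value outside its range is refused whole. The fingers move at their own pace and stop on an object; the grip force is fixed at half the most. Time passes only in rows, so rows that do not move let the fingers close. It gives the time, the measured TCP pose, the force and the opening at its end, in the units of the state.
- ctrl.get_obs(): the state, without advancing time (a new reading comes with each control period).
- ctrl.camera(name): name is "scene" or "top" or "wrist"; returns a dict with "img" (384x512x3 uint8, red, green, blue), "fx", "fy", "cx", "cy" (pixels), "world_from_camera" (4x4, takes a point from camera to world coordinates); the wrist camera has in their place "tool_from_camera" (4x4, takes a point from camera to tool coordinates, whose origin is the TCP and whose axes are the tool frame's). Camera axes: x right, y up, looking along -z (the intrinsics and any distortion apply to the point x, -y, -z); pixel columns grow to the right and rows downward; lengths in m; the calibration is good to about 2 mm. The wrist camera is an equidistant fisheye: a pixel r from the principal point sees the ray r / f radians off the axis. A picture is of the moment at which its call begins: read the wrist's pose just before it. There is no depth.
- ctrl.hand_in(): hands the job in, once; it reports no verdict.
The state is a dict: "time_s": time; "q": joint angles; "dq": joint speeds; "joint_efforts": joint torques, N m; "eef_pos": TCP position; "eef_rot": TCP orientation; "wrist_force": force on the tool from outside, world axes, zero at the start; "torque": the same for the moment, N m; "opening": opening from 0.0 (shut) to 1.0 (fully open).
Only numpy, scipy, OpenCV 4.12 (cv2) and the standard library are available. Lean on these libraries where they do the work, as an engineer would, in place of code of your own. Each camera call takes 0.05 s, during which the arm holds its last target. There are 200 camera calls.

## Working session

There is one attempt and no reset: what is moved stays moved. The work goes in short steps, Python scripts to look and compute and a tool call to move; the robot and the scene stay as the last step left them, time stands still between calls to the robot, and variables do not carry over. Pictures are saved under pics/ and viewed, about 8 in all and at most 12, crops included, and the job is handed in when it is done.

Besides the shell and the picture viewer there is one more tool, called as name(argument=value, ...) on one line, values as JSON. move_arm: Moves the arm, as the interface text tells. Its arguments: {"type":"object","properties":{"moves":{"type":"array","items":{"type":"object","properties":{"gripper":{"type":"number"},"x":{"type":"number"},"y":{"type":"number"},"z":{"type":"number"},"roll":{"type":"number"}}}}},"required":["moves"]}

```bash
mkdir -p pics; cat > h.py <<'E'
import numpy as np,cv2
from bench import ctrl
def snap(n,f):
    c=ctrl.camera(n); cv2.imwrite('pics/'+f,c['img'][:,:,::-1]); np.save('pics/'+f[:-4]+'.npy',c,allow_pickle=True); return c
def load(f): return np.load('pics/'+f,allow_pickle=True).item()
def ray(c,u,v):
    W=c['world_from_camera']; d=np.array([(u-c['cx'])/c['fx'],-(v-c['cy'])/c['fy'],-1]); return W[:3,3],W[:3,:3]@d
def on(c,u,v,z):
    o,d=ray(c,u,v); return o+d*(z-o[2])/d[2]
E
python3 - <<'E'
from h import *
o=ctrl.get_obs(); print(o)
for n in('scene','top'):
    c=snap(n,n+'.png'); print(n,c['fx'],c['cx'],c['world_from_camera'])
a=cv2.imread('pics/scene.png');b=cv2.imread('pics/top.png')
cv2.imwrite('pics/top_b.png',cv2.resize(b,(800,600)))
cv2.imwrite('pics/scene_b.png',cv2.resize(a,(800,600)))
E
```

```text
{'time_s': 0.0, 'q': array([-1.49932728e+00,  1.81554256e-01,  1.60799951e+00,  2.57502571e-05,
        1.35377166e+00, -2.06298617e-01]), 'dq': array([-0.00188483,  0.00041194,  0.00094094, -0.00161239, -0.00105793,
       -0.00035232]), 'joint_efforts': array([-1.30457251e-03, -4.44880271e+01, -3.51343668e+01, -5.33336624e-04,
        8.97788443e-03, -4.32787135e-05]), 'eef_pos': array([ 0.15767377, -0.55270379,  0.40378055]), 'eef_rot': array([-6.60777438e-04,  7.98186461e-01, -6.02409846e-01, -5.60502057e-04]), 'wrist_force': array([ 0.36126995, -0.18339035,  0.43752551]), 'torque': array([ 0.01104396, -0.03677822,  0.00802259]), 'opening': 0.998505166631571}
scene 468.0169306078447 248.96543887240543 [[-0.31477371 -0.61972581  0.71892797  1.30027459]
 [ 0.94913023 -0.21215648  0.23268311  0.14448174]
 [ 0.0083255   0.7555988   0.65498178  0.73066196]
 [ 0.          0.          0.          1.        ]]
top 496.7960880157519 253.62777840170472 [[-0.01025657  0.99522787 -0.09703754  0.48530582]
 [-0.99932497 -0.00677834  0.03610616 -0.07337349]
 [ 0.03527611  0.09734236  0.99462559  1.15221467]
 [ 0.          0.          0.          1.        ]]
```

View pics/top_b.png

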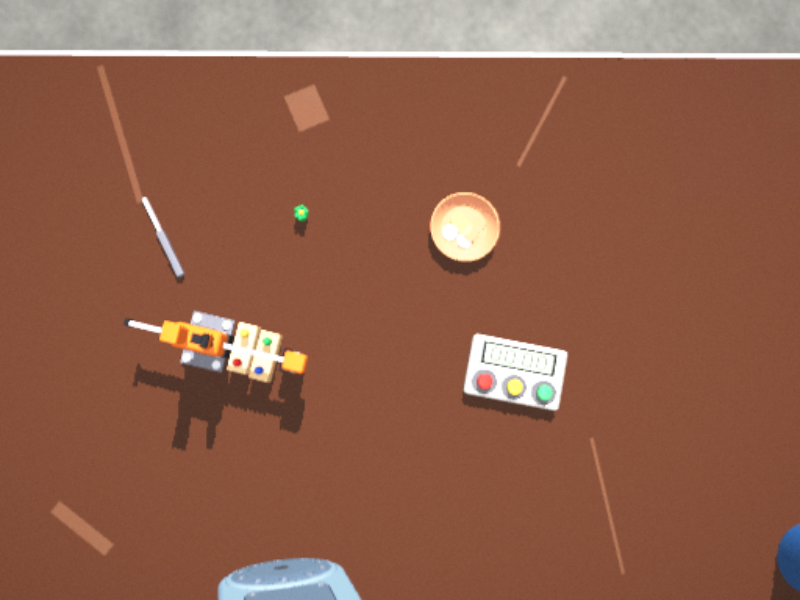

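View pics/scene_b.png

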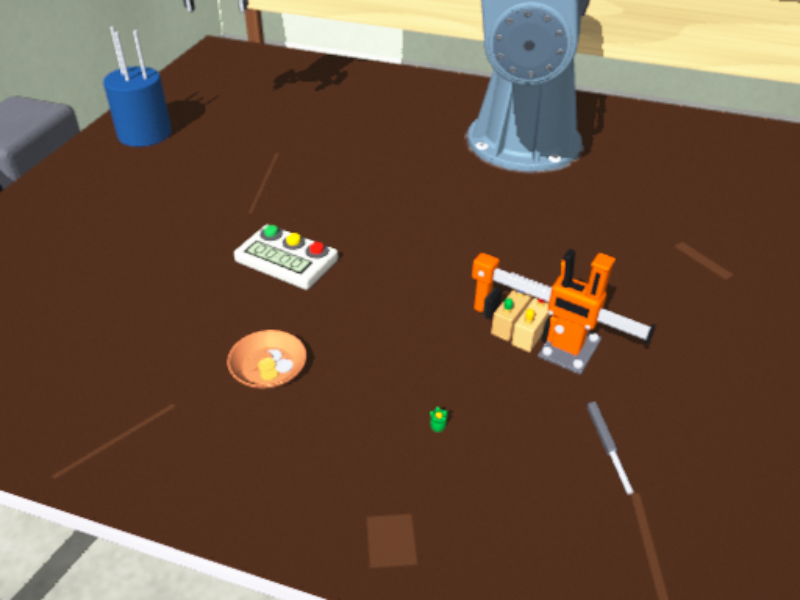

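The top view shows the timer keys at about (485,382), (515,387) and (545,392) in the 800x600 picture. The clamp lies at (125-305, 320-365), with the orange handle at about (175,332) and the black trigger at about (203,340). Next I measure both.

```bash
python3 - <<'E'
from h import *
from scipy.spatial.transform import Rotation as R
t=load('top.npy');s=load('scene.npy')
def blob(c,box,lo,hi):
    h=cv2.cvtColor(c['img'],cv2.COLOR_RGB2HSV); m=cv2.inRange(h,lo,hi); k=np.zeros_like(m); x0,y0,x1,y1=[int(q*.64) for q in box]; k[y0:y1,x0:x1]=m[y0:y1,x0:x1]
    n,l,st,ce=cv2.connectedComponentsWithStats(k); i=1+np.argmax(st[1:,4]); return ce[i],st[i]
S=dict(red=((0,150,90),(6,255,255)),yel=((22,150,90),(33,255,255)),grn=((60,120,60),(85,255,255)))
for n,(lo,hi) in S.items():
    a,sa=blob(t,(460,330,570,415),lo,hi); b,sb=blob(s,(230,215,345,290),lo,hi)
    print(n,a,sa[4],on(t,*a,.033)[:2],'scene',b,sb[4],on(s,*b,.033)[:2])
# triangulate handle top & trigger top
crop=t['img'][185:275,70:205]; cv2.imwrite('pics/ct.png',cv2.resize(crop[:,:,::-1],None,fx=5.5,fy=5.5,interpolation=cv2.INTER_CUBIC))
crop=s['img'][150:245,295:425]; cv2.imwrite('pics/cs.png',cv2.resize(crop[:,:,::-1],None,fx=6,fy=6,interpolation=cv2.INTER_CUBIC))
o=ctrl.get_obs();q=o['eef_rot'];print(R.from_quat([q[1],q[2],q[3],q[0]]).as_matrix().round(3))
E
```

```text
red [310.51515152 244.84848485] 33 [ 0.48059415 -0.2410315 ] scene [202.27868852 158.18032787] 61 [ 0.48839752 -0.23736298]
yel [325.75 249.5 ] 4 [ 0.46981429 -0.27528094] scene [187.37288136 152.61016949] 59 [ 0.47979687 -0.28036077]
grn [348.17241379 252.4137931 ] 29 [ 0.46274153 -0.32596464] scene [173.09433962 147.32075472] 53 [ 0.47149826 -0.32263844]
[[ 0.274 -0.962 -0.   ]
 [-0.962 -0.274  0.002]
 [-0.002 -0.    -1.   ]]
```

View pics/ct.png

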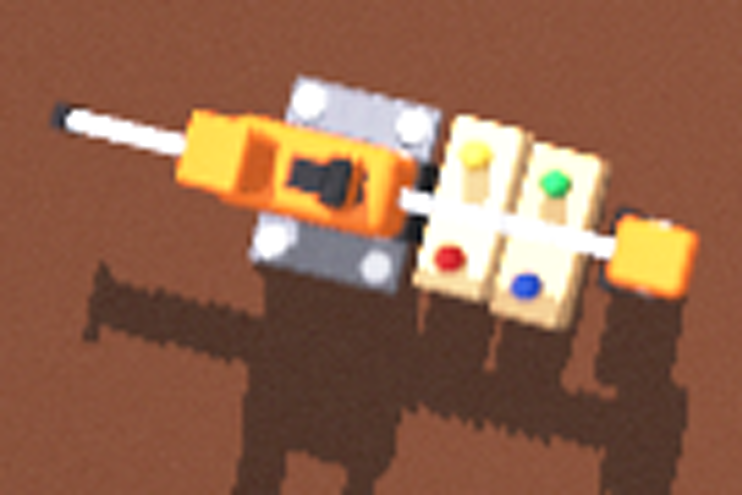

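View pics/cs.png

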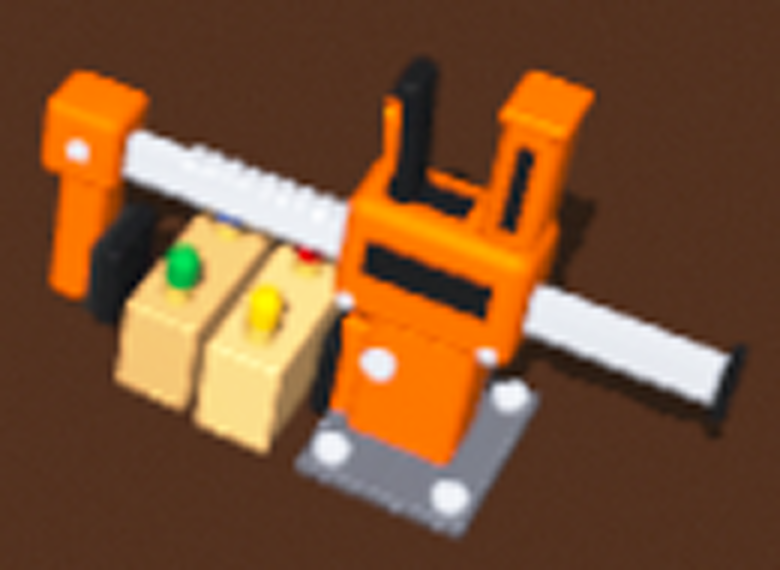

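```bash
python3 - <<'E'
from h import *
t=load('top.npy');s=load('scene.npy')
T=lambda u,v:(70+(u+.5)/5.5-.5,185+(v+.5)/5.5-.5); S=lambda u,v:(295+(u+.5)/6-.5,150+(v+.5)/6-.5)
def tri(a,b):
    A=[];B=[]
    for c,p in((t,a),(s,b)):
        o,d=ray(c,*p);d/=np.linalg.norm(d);P=np.eye(3)-np.outer(d,d);A.append(P);B.append(P@o)
    return np.linalg.lstsq(np.vstack(A),np.hstack(B),rcond=None)[0].round(4)
for n,a,b,z in(('handle',(212,153),(547,100),.164),('trig',(345,183),(418,68),.158),('bolts',(343,182),None,.008),('yellow cap',(477,153),(265,300),.06),('greencap',(556,183),(183,262),.06),('barend',(60,117),(735,375),.08)):
    print(n,on(t,*T(*a),z).round(4),b and on(s,*S(*b),z).round(4),b and tri(T(*a),S(*b)))
for n,a,b in(('red',(485,382),(317,246)),('yel',(515,387),(293,239)),('grn',(545,392),(271,230))):
    a=np.array(a)*.64;b=np.array(b)*.64;print(n,on(t,*a,.035)[:2],on(s,*b,.035)[:2],tri(a,b))
E
```

```text
handle [0.549  0.1783 0.164 ] [0.5493 0.1785 0.164 ] [0.549  0.1784 0.1637]
trig [0.5381 0.1321 0.158 ] [0.5381 0.1368 0.158 ] [0.5378 0.1345 0.1571]
bolts [0.5465 0.1639 0.008 ] None None
yellow cap [0.5548 0.1004 0.06  ] [0.5572 0.1027 0.06  ] [0.5548 0.1016 0.0576]
greencap [0.5426 0.0691 0.06  ] [0.5469 0.0715 0.06  ] [0.5427 0.0703 0.056 ]
barend [0.5689 0.2585 0.08  ] [0.5651 0.2577 0.08  ] [0.5686 0.2573 0.0832]
red [ 0.48142938 -0.24048953] [ 0.48757872 -0.23601577] [ 0.4811 -0.2403  0.0293]
yel [ 0.47381848 -0.2837308 ] [ 0.48331929 -0.27823063] [ 0.4734 -0.2844  0.0265]
grn [ 0.46619636 -0.32703582] [ 0.47314277 -0.32070662] [ 0.4655 -0.3269  0.0284]
```

move_arm(moves=[{"gripper":0,"x":-2.46,"y":-5.45},{"gripper":0,"x":-2.46,"y":-5.45},{"gripper":0,"x":-2.46,"y":-5.45},{"gripper":0,"x":-2.46,"y":-5.45},{"gripper":0,"x":-2.46,"y":-5.45}])

```text
validation failed for argument at $.mo...
```

move_arm(moves=[{"gripper":0,"x":-2.46,"y":-5.45},{"gripper":0,"x":-2.46,"y":-5.45},{"gripper":0,"roll":9,"z":3},{"gripper":0,"roll":9,"z":3},{"gripper":0,"roll":9,"z":3}])

```text
validation failed for argument at $.mo...
```

move_arm(moves=[{"gripper":0},{"gripper":0},{"gripper":0}])

```text
validation failed for argument at $.mo...
```

```bash
cat >> h.py <<'E'
from scipy.spatial.transform import Rotation as R
def pose():
    o=ctrl.get_obs();q=o['eef_rot'];return o,R.from_quat([q[1],q[2],q[3],q[0]]).as_matrix(),np.array(o['eef_pos'])
def wsnap(f):
    o,M,p=pose(); c=ctrl.camera('wrist'); X=np.eye(4);X[:3,:3]=M;X[:3,3]=p
    c['wfc']=X@c['tool_from_camera']; cv2.imwrite('pics/'+f+'.png',cv2.resize(c['img'][:,:,::-1],(768,576))); np.save('pics/'+f+'.npy',c,allow_pickle=True); return c
def won(c,u,v,z):
    a,b=u-c['cx'],v-c['cy'];r=np.hypot(a,b);th=r/c['fx'];s=np.sin(th)/max(r,1e-9)
    d=c['wfc'][:3,:3]@np.array([a*s,-b*s,-np.cos(th)]);o=c['wfc'][:3,3];return o+d*(z-o[2])/d[2]
def totool(M,d): return (M.T@np.asarray(d)*100).round(2)
E
python3 - <<'E'
from h import *
o,M,p=pose();print(o['time_s'],p,M.round(3),o['opening'],o['wrist_force'])
c=wsnap('w1');print(c['fx'],c['cx'],c['cy'],c['tool_from_camera'].round(3))
E
```

```text
0.1 [ 0.15770272 -0.55272272  0.40389245] [[ 0.274 -0.962 -0.   ]
 [-0.962 -0.274  0.002]
 [-0.002 -0.    -1.   ]] 1.0021081196772106 [ 1.02701936 -1.24779331 -0.66931409]
297.3186396354542 253.8568026121446 193.96894291443945 [[ 1.    -0.     0.     0.   ]
 [-0.    -0.955 -0.298 -0.076]
 [ 0.     0.298 -0.955  0.029]
 [ 0.     0.     0.     1.   ]]
```

View pics/w1.png

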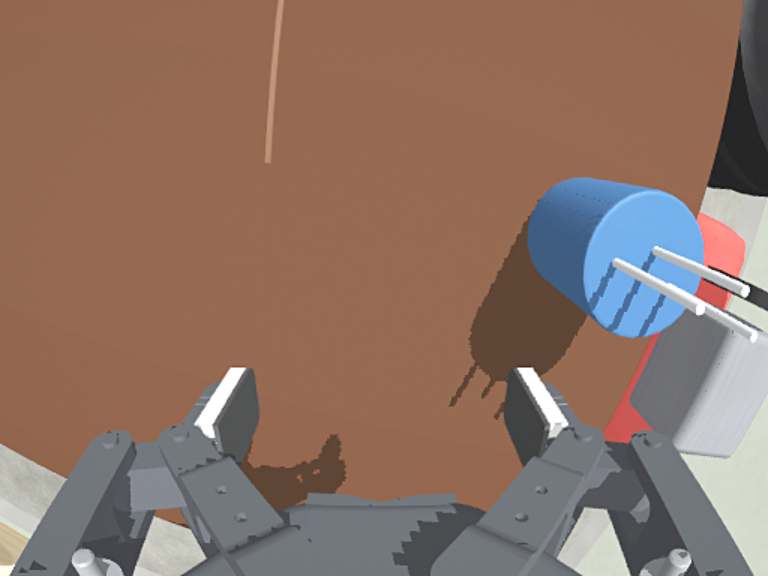

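The moves were refused, so nothing moved. The picture only shows the start view, with the pen cup right of the gripper. I resend with every field given.

move_arm(moves=[{"gripper":0,"x":-2.46,"y":-5.45,"z":0,"roll":0},{"gripper":0,"x":-2.46,"y":-5.45,"z":0,"roll":0},{"gripper":0,"x":-2.46,"y":-5.45,"z":0,"roll":0},{"gripper":0,"x":-2.46,"y":-5.45,"z":0,"roll":0},{"gripper":0,"x":-2.46,"y":-5.45,"z":0,"roll":0}])

```text
time_s: 0.78
eef_pos: [0.3872, -0.3584, 0.4046]
eef_rot: [-0.0, 0.798, -0.602, 0.0]
wrist_force: [0.5, -1.1, -0.2]
opening: -0.002
```

move_arm(moves=[{"gripper":0,"x":-2.46,"y":-5.45,"z":0,"roll":0},{"gripper":0,"x":-2.46,"y":-5.45,"z":0,"roll":0},{"gripper":0,"x":0,"y":0,"z":3,"roll":9},{"gripper":0,"x":0,"y":0,"z":3,"roll":9},{"gripper":0,"x":0,"y":0,"z":3,"roll":9}])

```text
time_s: 1.4
eef_pos: [0.4775, -0.2823, 0.3136]
eef_rot: [-0.0, -0.634, 0.773, 0.0]
wrist_force: [0.3, -0.4, -0.1]
opening: -0.004
```

move_arm(moves=[{"gripper":0,"x":0,"y":0,"z":0,"roll":0},{"gripper":0,"x":0,"y":0,"z":0,"roll":0}])

```text
time_s: 1.65
eef_pos: [0.4777, -0.2831, 0.3157]
eef_rot: [0.0, -0.637, 0.771, -0.001]
wrist_force: [-0.1, -0.2, 0.7]
opening: -0.003
```

```bash
python3 - <<'E'
from h import *
o,M,p=pose();print(o['time_s'],p,M.round(3),o['opening'],o['wrist_force'])
c=wsnap('w2')
E
```

```text
1.65 [ 0.47765244 -0.28307005  0.31569507] [[-0.189 -0.982  0.001]
 [-0.982  0.189 -0.001]
 [ 0.001 -0.001 -1.   ]] -0.0029601368446007695 [-0.10495719 -0.22762136  0.71693252]
```

View pics/w2.png

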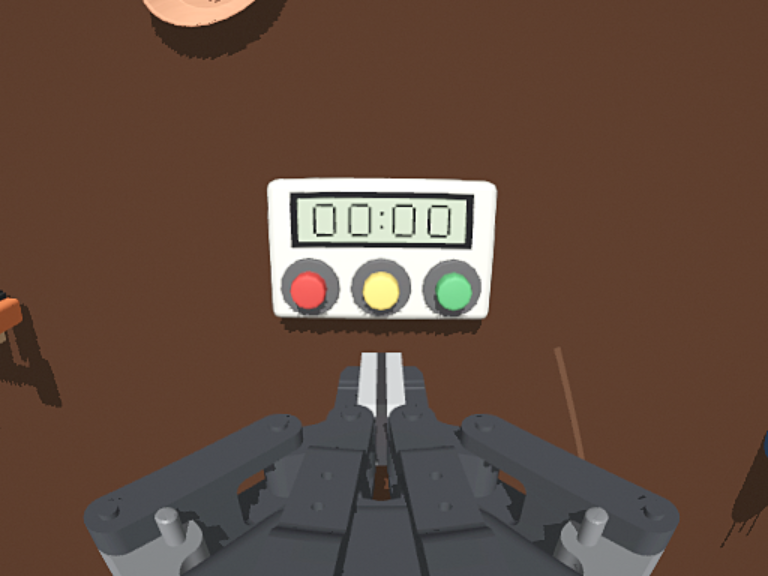

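The timer appears square in the wrist view: red key at (308,288), yellow at (381,289), green at (454,290), with the shut fingertips below at (381,365).

```bash
python3 - <<'E'
from h import *
c=load('w2.npy');o,M,p=pose()
for n,u,v in(('r',308,288),('y',381,289),('g',454,290)):
    w=won(c,(u+.5)/1.5-.5,(v+.5)/1.5-.5,.035);print(n,w.round(4),totool(M,w-p))
E
```

```text
r [ 0.486  -0.2407  0.035 ] [-4.37  0.05 28.12]
y [ 0.4772 -0.2832  0.035 ] [-2.000e-02  1.100e-01  2.812e+01]
g [ 0.4683 -0.3258  0.035 ] [ 4.33  0.17 28.13]
```

move_arm(moves=[{"gripper":0,"x":-4.35,"y":0.1,"z":3,"roll":0},{"gripper":0,"x":0,"y":0,"z":4,"roll":0},{"gripper":0,"x":0,"y":0,"z":3,"roll":0},{"gripper":0,"x":0,"y":0,"z":0,"roll":0}])

```text
time_s: 2.2
eef_pos: [0.4843, -0.2395, 0.2139]
eef_rot: [-0.0, -0.636, 0.772, 0.001]
wrist_force: [0.1, 0.2, -0.6]
opening: 0.0
```

move_arm(moves=[{"gripper":0,"x":0,"y":0,"z":0.5,"roll":0},{"gripper":0,"x":0,"y":0,"z":0.4,"roll":0},{"gripper":0,"x":0,"y":0,"z":0.2,"roll":0},{"gripper":0,"x":0,"y":0,"z":0,"roll":0}])

```text
time_s: 2.7
eef_pos: [0.4854, -0.2405, 0.2047]
eef_rot: [0.0, -0.636, 0.772, -0.001]
wrist_force: [2.0, -1.7, 2.9]
opening: -0.001
```

move_arm(moves=[{"gripper":0,"x":0,"y":0,"z":0.15,"roll":0},{"gripper":0,"x":0,"y":0,"z":0,"roll":0},{"gripper":0,"x":0,"y":0,"z":0,"roll":0}])

```text
time_s: 3.08
eef_pos: [0.4851, -0.2402, 0.2027]
eef_rot: [0.0, -0.636, 0.772, -0.001]
wrist_force: [3.4, -3.3, 4.1]
opening: -0.002
```

```bash
python3 - <<'E'
from h import *
c=wsnap('w3');o,M,p=pose();print(p,o['wrist_force'])
im=cv2.imread('pics/w3.png');cv2.imwrite('pics/w3c.png',im[150:450,150:650])
E
```

```text
[ 0.48504823 -0.24016403  0.20260138] [ 2.76326848 -2.89759234  4.2650241 ]
```

View pics/w3c.png

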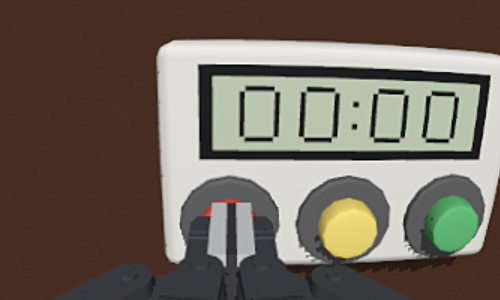

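The fingertips stand on the red key and the other two keys are up. I press 1 mm more to be sure, then release and go to yellow.

move_arm(moves=[{"gripper":0,"x":0,"y":0,"z":0.1,"roll":0},{"gripper":0,"x":0,"y":0,"z":0,"roll":0}])

```text
time_s: 3.38
eef_pos: [0.4851, -0.2402, 0.2023]
eef_rot: [0.0, -0.636, 0.772, -0.001]
wrist_force: [0.3, -1.6, 13.4]
opening: -0.001
```

move_arm(moves=[{"gripper":0,"x":0,"y":0,"z":-2.2,"roll":0},{"gripper":0,"x":4.35,"y":0,"z":0,"roll":0},{"gripper":0,"x":0,"y":0,"z":0.9,"roll":0},{"gripper":0,"x":0,"y":0,"z":0,"roll":0}])

```text
time_s: 3.88
eef_pos: [0.4751, -0.2812, 0.2119]
eef_rot: [-0.0, -0.635, 0.772, 0.003]
wrist_force: [-0.3, 1.0, -0.7]
opening: 0.001
```

move_arm(moves=[{"gripper":0,"x":0,"y":0,"z":0.6,"roll":0},{"gripper":0,"x":0,"y":0,"z":0.5,"roll":0},{"gripper":0,"x":0,"y":0,"z":0.2,"roll":0},{"gripper":0,"x":0,"y":0,"z":0,"roll":0}])

```text
time_s: 4.38
eef_pos: [0.4764, -0.2816, 0.2023]
eef_rot: [-0.0, -0.636, 0.772, 0.001]
wrist_force: [-5.8, 6.3, 16.9]
opening: 0.005
```

Both keys went fully down: past the stop the force rose to 13-17 N. Green comes next, the same way.

move_arm(moves=[{"gripper":0,"x":0,"y":0,"z":-2.2,"roll":0},{"gripper":0,"x":4.35,"y":0.1,"z":0,"roll":0},{"gripper":0,"x":0,"y":0,"z":0.9,"roll":0},{"gripper":0,"x":0,"y":0,"z":0,"roll":0}])

```text
time_s: 4.88
eef_pos: [0.4665, -0.3242, 0.2128]
eef_rot: [0.0, -0.635, 0.772, 0.002]
wrist_force: [0.6, 0.0, 0.7]
opening: -0.001
```

move_arm(moves=[{"gripper":0,"x":0,"y":0,"z":0.6,"roll":0},{"gripper":0,"x":0,"y":0,"z":0.5,"roll":0},{"gripper":0,"x":0,"y":0,"z":0.2,"roll":0},{"gripper":0,"x":0,"y":0,"z":0,"roll":0}])

```text
time_s: 5.38
eef_pos: [0.4673, -0.3244, 0.2023]
eef_rot: [0.0, -0.636, 0.772, 0.001]
wrist_force: [-3.6, 5.5, 14.1]
opening: -0.001
```

move_arm(moves=[{"gripper":0,"x":0,"y":0,"z":-4,"roll":0},{"gripper":0,"x":0,"y":0,"z":-5,"roll":0},{"gripper":0,"x":0,"y":0,"z":-5,"roll":0},{"gripper":0,"x":0,"y":0,"z":0,"roll":0}])

```text
time_s: 5.88
eef_pos: [0.4683, -0.3258, 0.346]
eef_rot: [0.0, -0.636, 0.772, -0.005]
wrist_force: [-0.0, 0.2, -0.6]
opening: -0.003
```

```bash
python3 - <<'E'
from h import *
c=wsnap('w4');o,M,p=pose();print(p,M.round(3),o['time_s'])
im=cv2.imread('pics/w4.png');cv2.imwrite('pics/w4c.png',im[120:400,150:600])
E
```

```text
[ 0.46760978 -0.32517588  0.34319854] [[-0.192 -0.981  0.003]
 [-0.981  0.192 -0.003]
 [ 0.003 -0.004 -1.   ]] 5.925
```

View pics/w4c.png

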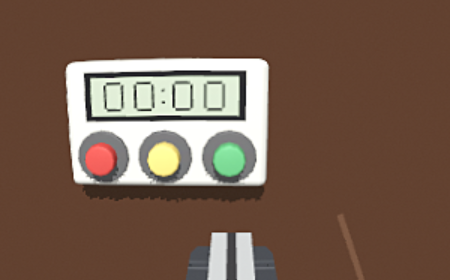

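Keys are done. Forces show each reached its stop, though the drawn display doesn't change. Next: up, roll 3° and over to the clamp.

move_arm(moves=[{"gripper":100,"x":0,"y":0,"z":-5.5,"roll":3},{"gripper":100,"x":-5.47,"y":0.48,"z":0,"roll":0},{"gripper":100,"x":-5.47,"y":0.48,"z":0,"roll":0},{"gripper":100,"x":-5.47,"y":0.48,"z":0,"roll":0},{"gripper":100,"x":-5.47,"y":0.48,"z":0,"roll":0}])

```text
time_s: 6.55
eef_pos: [0.5012, -0.1061, 0.3941]
eef_rot: [-0.001, -0.615, 0.789, 0.001]
wrist_force: [0.9, -0.0, 0.3]
opening: 0.998
```

move_arm(moves=[{"gripper":100,"x":-5.47,"y":0.48,"z":0,"roll":0},{"gripper":100,"x":-5.47,"y":0.48,"z":0,"roll":0},{"gripper":100,"x":-5.47,"y":0.48,"z":0,"roll":0},{"gripper":100,"x":-5.47,"y":0.48,"z":0,"roll":0},{"gripper":100,"x":-5.47,"y":0.48,"z":0,"roll":0}])

```text
time_s: 7.18
eef_pos: [0.5444, 0.1649, 0.3939]
eef_rot: [-0.001, -0.615, 0.788, 0.001]
wrist_force: [1.6, 0.2, 1.1]
opening: 0.998
```

move_arm(moves=[{"gripper":100,"x":0,"y":0,"z":0,"roll":0},{"gripper":100,"x":0,"y":0,"z":0,"roll":0}])

```text
time_s: 7.42
eef_pos: [0.5444, 0.1631, 0.3943]
eef_rot: [-0.001, -0.616, 0.788, 0.001]
wrist_force: [-0.6, 0.1, -0.0]
opening: 1.0
```

```bash
python3 - <<'E'
from h import *
c=wsnap('w5');o,M,p=pose();print(p,M.round(3),o['time_s'],o['opening'])
E
```

```text
[0.54458836 0.16239546 0.39471179] [[-0.244 -0.97  -0.003]
 [-0.97   0.244 -0.001]
 [ 0.001  0.002 -1.   ]] 7.475 1.00173865682109
```

View pics/w5.png

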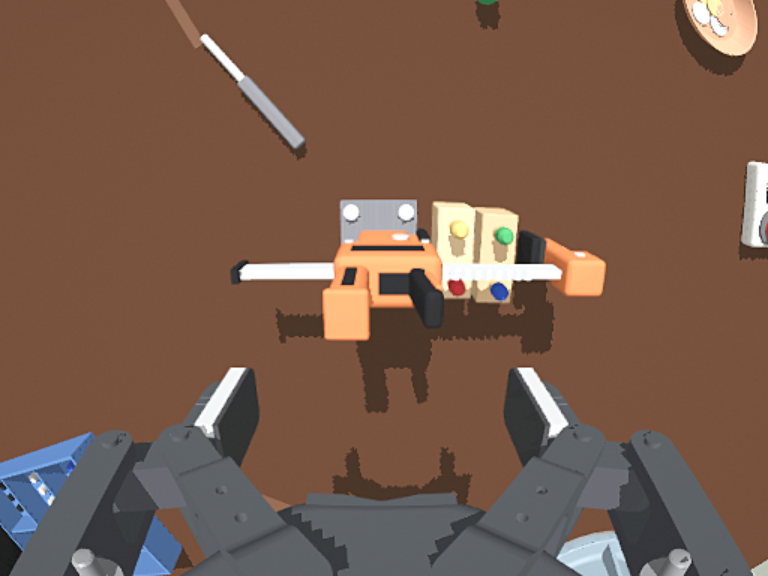

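The bar is level in the image. The handle top is at (325-368, 288-338), the trigger top at (433,312), the wood at u 433-517 and the far pad from about u=518.

```bash
python3 - <<'E'
from h import *
c=load('w5.npy');o,M,p=pose()
P=lambda u,v,z:won(c,(u+.5)/1.5-.5,(v+.5)/1.5-.5,z)
h=P(346.5,314,.164);d=-M[:,0];e=M[:,1]
print('handle',h,'tool',totool(M,h-p))
org=h-.031*d
for n,u,v,z in(('hR',325,313,.164),('hF',368,313,.164),('trig',433,312,.158),('barend',235,272,.08),('a_near',433,204,.04),('a_far',473,206,.04),('b_near',475,208,.04),('b_far',517,213,.04),('padtop',521,232,.044),('padtop_far',541,236,.044),('jawL',566,275,.095),('jawR',603,275,.095)):
    w=P(u,v,z);print(n,w.round(4),'cy %.1f cx %.1f'%((w-org)@d*1000,-(w-org)@e*1000))
E
```

```text
handle [0.54981019 0.17845024 0.164     ] tool [-1.71 -0.17 23.07]
hR [0.5528 0.1885 0.164 ] cy 41.4 cx 0.5
hF [0.5478 0.1683 0.164 ] cy 20.6 cx 0.5
trig [0.5383 0.1375 0.158 ] cy -11.5 cx -1.2
barend [0.5689 0.2597 0.08  ] cy 114.5 cx -1.1
a_near [0.5747 0.1157 0.04  ] cy -23.6 cx 39.7
a_far [0.5666 0.0869 0.04  ] cy -53.6 cx 38.8
b_near [0.5648 0.0857 0.04  ] cy -55.2 cx 37.4
b_far [0.5541 0.0544 0.04  ] cy -88.1 cx 34.6
padtop [0.54  0.055 0.044] cy -91.0 cx 20.8
padtop_far [0.5334 0.0395 0.044 ] cy -107.6 cx 18.2
jawL [0.5169 0.0423 0.095 ] cy -109.0 cx 1.4
jawR [0.5102 0.0143 0.095 ] cy -137.8 cx 1.7
```

move_arm(moves=[{"gripper":100,"x":-0.1,"y":-0.15,"z":3,"roll":0},{"gripper":100,"x":0,"y":0,"z":4,"roll":0},{"gripper":100,"x":0,"y":0,"z":3.6,"roll":0},{"gripper":100,"x":0,"y":0,"z":0,"roll":0},{"gripper":100,"x":0,"y":0,"z":0,"roll":0}])

```text
time_s: 8.1
eef_pos: [0.5473, 0.1628, 0.2914]
eef_rot: [0.001, -0.615, 0.789, -0.0]
wrist_force: [0.4, 0.0, 0.7]
opening: 0.998
```

```bash
cat >> h.py <<'E'
HD=np.array([.5498,.1785]);D=np.array([.243,.970])
def stat():
    o,M,p=pose();d=-M[:2,0];c=31+1000*(p[:2]-HD)@d;w=85*o['opening']
    print('t %.2f z %.4f c %.1f w %.1f trigfinger %.1f handfinger %.1f Fy(clamp) %.1f Fz %.1f lat %.1f'%(o['time_s'],p[2],c,w,c-w/2,c+w/2,o['wrist_force'][:2]@d,o['wrist_force'][2],o['wrist_force'][:2]@[d[1],-d[0]]))
E
python3 -c "from h import *;stat()"
```

```text
t 8.10 z 0.2914 c 15.1 w 84.8 trigfinger -27.3 handfinger 57.5 Fy(clamp) 0.1 Fz 0.7 lat 0.3
```

move_arm(moves=[{"gripper":85,"x":-0.5,"y":0,"z":0,"roll":0},{"gripper":75,"x":-0.5,"y":0,"z":0,"roll":0},{"gripper":65,"x":0,"y":0,"z":0,"roll":0},{"gripper":65,"x":0,"y":0,"z":0,"roll":0}])

```text
time_s: 8.6
eef_pos: [0.55, 0.1723, 0.2927]
eef_rot: [0.0, -0.615, 0.788, -0.002]
wrist_force: [-2.8, -8.8, 6.6]
opening: 0.651
```

```bash
python3 -c "from h import *;stat()"
```

```text
t 8.60 z 0.2927 c 25.0 w 55.3 trigfinger -2.6 handfinger 52.7 Fy(clamp) -9.2 Fz 6.6 lat -0.6
```

move_arm(moves=[{"gripper":58,"x":0,"y":0,"z":0,"roll":0},{"gripper":52,"x":0,"y":0,"z":0,"roll":0},{"gripper":52,"x":0,"y":0,"z":0,"roll":0}])

```text
time_s: 8.98
eef_pos: [0.5502, 0.172, 0.2932]
eef_rot: [0.0, -0.615, 0.788, -0.003]
wrist_force: [-3.4, -9.4, 9.9]
opening: 0.521
```

```bash
python3 -c "from h import *;stat()"
```

```text
t 8.97 z 0.2932 c 24.8 w 44.3 trigfinger 2.7 handfinger 46.9 Fy(clamp) -9.9 Fz 9.9 lat -1.0
```

move_arm(moves=[{"gripper":47,"x":0,"y":0,"z":0,"roll":0},{"gripper":44,"x":0,"y":0,"z":0,"roll":0},{"gripper":44,"x":0,"y":0,"z":0,"roll":0}])

```text
time_s: 9.35
eef_pos: [0.5502, 0.1714, 0.2935]
eef_rot: [-0.0, -0.615, 0.788, -0.003]
wrist_force: [-4.1, -13.9, 12.6]
opening: 0.439
```

```bash
python3 -c "from h import *;stat()"
```

```text
t 9.35 z 0.2935 c 24.2 w 37.3 trigfinger 5.6 handfinger 42.9 Fy(clamp) -14.4 Fz 12.6 lat -0.6
```

```bash
cat >> h.py <<'E'
def jawpos(name):
    c=snap('scene',name+'.png'); 
    r=[]
    for k in(load('scene.npy'),c):
        h=cv2.cvtColor(k['img'],cv2.COLOR_RGB2HSV);m=cv2.inRange(h,(5,180,120),(15,255,255));m[:, :295]=0;m[:,345:]=0;m[:155]=0;m[205:]=0
        n,l,st,ce=cv2.connectedComponentsWithStats(m);i=1+np.argmax(st[1:,4]);y,x=np.where(l==i);sel=y<y.min()+16
        r.append(on(k,x[sel].mean(),y[sel].mean(),.095)[:2]@D*1000); print(st[i],end=' ')
    print('jaw moved mm %.1f'%(r[1]-r[0]))
E
python3 -c "from h import *;jawpos('s1')"
```

```text
[302 162  18  38 372] [304 163  18  38 370] jaw moved mm 6.0
```

move_arm(moves=[{"gripper":100,"x":0,"y":0,"z":0,"roll":0},{"gripper":100,"x":0,"y":0,"z":0,"roll":0},{"gripper":100,"x":0,"y":0,"z":0,"roll":0},{"gripper":70,"x":0,"y":0,"z":0,"roll":0},{"gripper":60,"x":0,"y":0,"z":0,"roll":0}])

```text
time_s: 10.02
eef_pos: [0.5493, 0.1718, 0.2912]
eef_rot: [-0.002, -0.615, 0.788, -0.002]
wrist_force: [-3.0, -9.7, 8.0]
opening: 0.614
```

```bash
python3 -c "from h import *;stat();jawpos('s2')"
```

```text
t 10.03 z 0.2912 c 24.4 w 52.1 trigfinger -1.7 handfinger 50.4 Fy(clamp) -10.2 Fz 8.0 lat -0.6
[302 162  18  38 372] [305 163  19  39 369] jaw moved mm 8.4
```

move_arm(moves=[{"gripper":52,"x":0,"y":0,"z":0,"roll":0},{"gripper":48,"x":0,"y":0,"z":0,"roll":0},{"gripper":48,"x":0,"y":0,"z":0,"roll":0}])

```text
time_s: 10.45
eef_pos: [0.5496, 0.1718, 0.2916]
eef_rot: [-0.001, -0.615, 0.788, -0.002]
wrist_force: [-2.9, -10.5, 9.8]
opening: 0.482
```

```bash
python3 -c "from h import *;stat()"
```

```text
t 10.45 z 0.2916 c 24.4 w 40.9 trigfinger 4.0 handfinger 44.9 Fy(clamp) -10.9 Fz 9.8 lat -0.3
```

move_arm(moves=[{"gripper":44,"x":0,"y":0,"z":0,"roll":0},{"gripper":43,"x":0,"y":0,"z":0,"roll":0},{"gripper":43,"x":0,"y":0,"z":0,"roll":0}])

```text
time_s: 10.82
eef_pos: [0.5496, 0.1712, 0.2918]
eef_rot: [-0.002, -0.615, 0.788, -0.002]
wrist_force: [-4.6, -13.8, 12.5]
opening: 0.427
```

```bash
python3 -c "from h import *;stat();jawpos('s3')"
```

```text
t 10.82 z 0.2918 c 23.9 w 36.3 trigfinger 5.7 handfinger 42.0 Fy(clamp) -14.5 Fz 12.5 lat -1.1
[302 162  18  38 372] [307 164  18  39 372] jaw moved mm 13.0
```

move_arm(moves=[{"gripper":100,"x":0,"y":0,"z":0,"roll":0},{"gripper":100,"x":0,"y":0,"z":0,"roll":0},{"gripper":100,"x":0,"y":0,"z":0,"roll":0},{"gripper":70,"x":0,"y":0,"z":0,"roll":0},{"gripper":60,"x":0,"y":0,"z":0,"roll":0}])

```text
time_s: 11.5
eef_pos: [0.5493, 0.1718, 0.2912]
eef_rot: [-0.002, -0.615, 0.788, -0.002]
wrist_force: [-3.6, -10.3, 8.5]
opening: 0.615
```

```bash
python3 - <<'E'
from h import *
stat();jawpos('s4')
s=cv2.imread('pics/s4.png')[150:245,295:425];cv2.imwrite('pics/s4c.png',cv2.resize(s,None,fx=6,fy=6,interpolation=cv2.INTER_CUBIC))
E
```

```text
t 11.50 z 0.2912 c 24.3 w 52.3 trigfinger -1.8 handfinger 50.5 Fy(clamp) -10.8 Fz 8.5 lat -1.0
[302 162  18  38 372] [308 164  18  39 371] jaw moved mm 15.0
```

View pics/s4c.png

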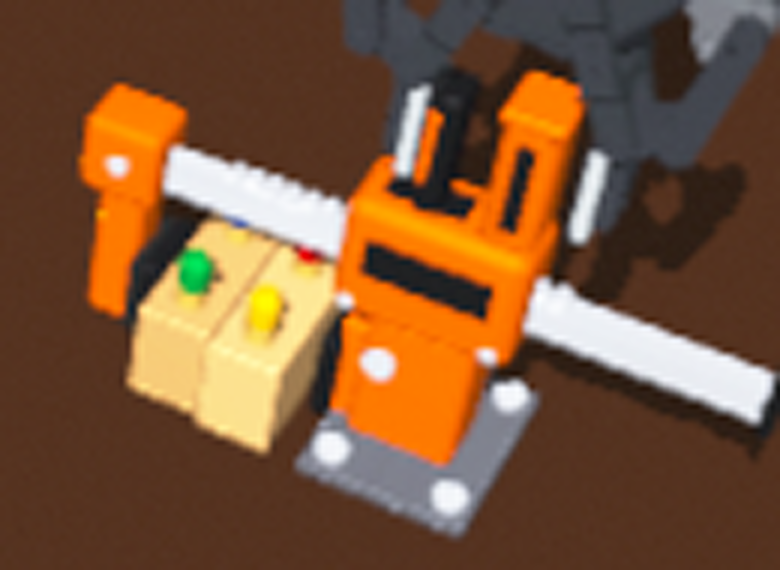

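The picture shows half_b at (180,310) almost touching half_a, and a narrow dark gap still at the head jaw near (330,350). The white finger pads lie correctly outside trigger and handle. From here I go in small steps with force checks.

move_arm(moves=[{"gripper":56,"x":0,"y":0,"z":0,"roll":0},{"gripper":53,"x":0,"y":0,"z":0,"roll":0},{"gripper":53,"x":0,"y":0,"z":0,"roll":0}])

```text
time_s: 11.92
eef_pos: [0.5495, 0.1716, 0.2915]
eef_rot: [-0.001, -0.615, 0.788, -0.002]
wrist_force: [-3.6, -11.4, 10.7]
opening: 0.533
```

```bash
python3 -c "from h import *;stat()"
```

```text
t 11.93 z 0.2915 c 24.3 w 45.3 trigfinger 1.6 handfinger 46.9 Fy(clamp) -11.9 Fz 10.7 lat -0.7
```

move_arm(moves=[{"gripper":51,"x":0,"y":0,"z":0,"roll":0},{"gripper":49,"x":0,"y":0,"z":0,"roll":0},{"gripper":49,"x":0,"y":0,"z":0,"roll":0}])

```text
time_s: 12.3
eef_pos: [0.5496, 0.1716, 0.2917]
eef_rot: [-0.001, -0.615, 0.788, -0.002]
wrist_force: [-3.8, -12.0, 11.5]
opening: 0.491
```

```bash
python3 -c "from h import *;stat()"
```

```text
t 12.30 z 0.2917 c 24.2 w 41.8 trigfinger 3.3 handfinger 45.1 Fy(clamp) -12.6 Fz 11.5 lat -0.7
```

move_arm(moves=[{"gripper":46,"x":0,"y":0,"z":0,"roll":0},{"gripper":44,"x":0,"y":0,"z":0,"roll":0},{"gripper":44,"x":0,"y":0,"z":0,"roll":0}])

```text
time_s: 12.68
eef_pos: [0.5496, 0.1714, 0.2918]
eef_rot: [-0.001, -0.615, 0.788, -0.002]
wrist_force: [-3.6, -13.0, 12.2]
opening: 0.446
```

```bash
python3 -c "from h import *;stat();jawpos('s5')"
```

```text
t 12.68 z 0.2918 c 24.1 w 37.9 trigfinger 5.1 handfinger 43.0 Fy(clamp) -13.5 Fz 12.2 lat -0.3
[302 162  18  38 372] [310 165  18  39 373] jaw moved mm 19.9
```

move_arm(moves=[{"gripper":43,"x":0,"y":0,"z":0,"roll":0},{"gripper":42,"x":0,"y":0,"z":0,"roll":0},{"gripper":42,"x":0,"y":0,"z":0,"roll":0}])

```text
time_s: 13.1
eef_pos: [0.5496, 0.1713, 0.292]
eef_rot: [-0.001, -0.615, 0.788, -0.002]
wrist_force: [-5.1, -13.3, 13.7]
opening: 0.428
```

```bash
python3 -c "from h import *;stat()"
```

```text
t 13.10 z 0.2920 c 24.0 w 36.4 trigfinger 5.8 handfinger 42.2 Fy(clamp) -14.1 Fz 13.7 lat -1.7
```

move_arm(moves=[{"gripper":100,"x":0,"y":0,"z":0,"roll":0},{"gripper":100,"x":0,"y":0,"z":0,"roll":0},{"gripper":100,"x":0,"y":0,"z":0,"roll":0},{"gripper":80,"x":0,"y":0,"z":0,"roll":0},{"gripper":75,"x":0,"y":0,"z":0,"roll":0}])

```text
time_s: 13.72
eef_pos: [0.5492, 0.1724, 0.2907]
eef_rot: [-0.001, -0.615, 0.788, -0.001]
wrist_force: [-3.3, -7.1, 5.8]
opening: 0.749
```

move_arm(moves=[{"gripper":70,"x":0,"y":0,"z":0,"roll":0},{"gripper":70,"x":0,"y":0,"z":0,"roll":0}])

```text
time_s: 13.98
eef_pos: [0.5493, 0.1723, 0.2909]
eef_rot: [-0.001, -0.615, 0.788, -0.001]
wrist_force: [-3.9, -8.5, 6.8]
opening: 0.696
```

```bash
python3 -c "from h import *;stat();jawpos('s6')"
```

```text
t 13.97 z 0.2909 c 24.8 w 59.2 trigfinger -4.8 handfinger 54.4 Fy(clamp) -9.2 Fz 6.8 lat -1.7
[302 162  18  38 372] [310 165  19  39 374] jaw moved mm 21.0
```

move_arm(moves=[{"gripper":66,"x":0,"y":0,"z":0,"roll":0},{"gripper":64,"x":0,"y":0,"z":0,"roll":0},{"gripper":64,"x":0,"y":0,"z":0,"roll":0}])

```text
time_s: 14.4
eef_pos: [0.5493, 0.1717, 0.2911]
eef_rot: [-0.001, -0.615, 0.788, -0.002]
wrist_force: [-3.7, -11.3, 9.5]
opening: 0.641
```

```bash
python3 -c "from h import *;stat()"
```

```text
t 14.40 z 0.2911 c 24.3 w 54.5 trigfinger -2.9 handfinger 51.5 Fy(clamp) -11.9 Fz 9.5 lat -0.8
```

move_arm(moves=[{"gripper":62,"x":0,"y":0,"z":0,"roll":0},{"gripper":60,"x":0,"y":0,"z":0,"roll":0},{"gripper":60,"x":0,"y":0,"z":0,"roll":0}])

```text
time_s: 14.78
eef_pos: [0.5493, 0.1711, 0.2914]
eef_rot: [-0.002, -0.615, 0.788, -0.002]
wrist_force: [-5.4, -14.4, 11.7]
opening: 0.602
```

```bash
python3 -c "from h import *;stat()"
```

```text
t 14.78 z 0.2914 c 23.7 w 51.1 trigfinger -1.8 handfinger 49.3 Fy(clamp) -15.3 Fz 11.7 lat -1.7
```

move_arm(moves=[{"gripper":58,"x":0,"y":0,"z":0,"roll":0},{"gripper":56,"x":0,"y":0,"z":0,"roll":0},{"gripper":56,"x":0,"y":0,"z":0,"roll":0}])

```text
time_s: 15.15
eef_pos: [0.5493, 0.1706, 0.2917]
eef_rot: [-0.003, -0.615, 0.788, -0.003]
wrist_force: [-6.6, -17.7, 13.6]
opening: 0.562
```

```bash
python3 -c "from h import *;stat()"
```

```text
t 15.15 z 0.2917 c 23.2 w 47.8 trigfinger -0.7 handfinger 47.1 Fy(clamp) -18.8 Fz 13.6 lat -2.1
```

move_arm(moves=[{"gripper":54,"x":0,"y":0,"z":0,"roll":0},{"gripper":53,"x":0,"y":0,"z":0,"roll":0},{"gripper":53,"x":0,"y":0,"z":0,"roll":0}])

```text
time_s: 15.52
eef_pos: [0.5493, 0.1702, 0.292]
eef_rot: [-0.003, -0.615, 0.788, -0.003]
wrist_force: [-8.2, -19.8, 16.9]
opening: 0.535
```

```bash
python3 -c "from h import *;stat()"
```

```text
t 15.53 z 0.2920 c 22.8 w 45.5 trigfinger 0.1 handfinger 45.6 Fy(clamp) -21.2 Fz 16.9 lat -3.1
```

```bash
sed -i 's/c=31+1000\*(p\[:2\]-HD)@d;w/c=31+1000*((p+.155*M[:,2])[:2]-HD)@d;w/' h.py; python3 -c "from h import *;stat()"
```

```text
t 15.53 z 0.2920 c 21.5 w 45.5 trigfinger -1.2 handfinger 44.3 Fy(clamp) -21.2 Fz 16.9 lat -3.1
```

move_arm(moves=[{"gripper":52,"x":0.1,"y":0,"z":0,"roll":0},{"gripper":51,"x":0.1,"y":0,"z":0,"roll":0},{"gripper":50,"x":0,"y":0,"z":0,"roll":0},{"gripper":50,"x":0,"y":0,"z":0,"roll":0}])

```text
time_s: 16.02
eef_pos: [0.5489, 0.1686, 0.292]
eef_rot: [-0.003, -0.615, 0.788, -0.003]
wrist_force: [-7.4, -17.4, 15.9]
opening: 0.504
```

```bash
python3 -c "from h import *;stat()"
```

```text
t 16.02 z 0.2920 c 20.1 w 42.8 trigfinger -1.3 handfinger 41.5 Fy(clamp) -18.6 Fz 15.9 lat -3.0
```

move_arm(moves=[{"gripper":49,"x":0.05,"y":0,"z":0,"roll":0},{"gripper":49,"x":0,"y":0,"z":0,"roll":0},{"gripper":49,"x":0,"y":0,"z":0,"roll":0}])

```text
time_s: 16.4
eef_pos: [0.5489, 0.1687, 0.2921]
eef_rot: [-0.002, -0.615, 0.788, -0.002]
wrist_force: [-6.7, -14.0, 15.5]
opening: 0.497
```

```bash
python3 -c "from h import *;stat()"
```

```text
t 16.40 z 0.2921 c 20.3 w 42.2 trigfinger -0.8 handfinger 41.4 Fy(clamp) -15.2 Fz 15.5 lat -3.1
```

move_arm(moves=[{"gripper":49,"x":0.1,"y":0,"z":0,"roll":0},{"gripper":48.5,"x":0,"y":0,"z":0,"roll":0},{"gripper":48.5,"x":0,"y":0,"z":0,"roll":0}])

```text
time_s: 16.77
eef_pos: [0.5487, 0.1685, 0.2921]
eef_rot: [-0.001, -0.615, 0.788, -0.002]
wrist_force: [-5.9, -9.2, 13.3]
opening: 0.49
```

```bash
python3 -c "from h import *;stat()"
```

```text
t 16.77 z 0.2921 c 20.4 w 41.7 trigfinger -0.4 handfinger 41.2 Fy(clamp) -10.4 Fz 13.3 lat -3.5
```

move_arm(moves=[{"gripper":48.5,"x":0.12,"y":0,"z":0,"roll":0},{"gripper":48.5,"x":0,"y":0,"z":0,"roll":0},{"gripper":48.5,"x":0,"y":0,"z":0,"roll":0},{"gripper":48.5,"x":0,"y":0,"z":0,"roll":0}])

```text
time_s: 17.27
eef_pos: [0.5486, 0.1682, 0.2921]
eef_rot: [0.0, -0.615, 0.788, -0.002]
wrist_force: [-2.5, -5.3, 12.4]
opening: 0.494
```

```bash
python3 -c "from h import *;stat();jawpos('s7')"
```

```text
t 17.27 z 0.2921 c 20.4 w 42.0 trigfinger -0.6 handfinger 41.4 Fy(clamp) -5.7 Fz 12.4 lat -1.1
[302 162  18  38 372] [311 165  18  39 367] jaw moved mm 22.2
```

```bash
python3 - <<'E'
from h import *
s=cv2.imread('pics/s7.png')[150:245,295:425];s=cv2.resize(s,None,fx=6,fy=6,interpolation=cv2.INTER_CUBIC);cv2.imwrite('pics/s7c.png',s)
for i in range(4): o=ctrl.get_obs();print(o['opening'],o['wrist_force'])
E
```

```text
0.4914605236741276 [-2.15734088 -4.76948887 11.61227033]
0.4914605236741276 [-2.15734088 -4.76948887 11.61227033]
0.4914605236741276 [-2.15734088 -4.76948887 11.61227033]
0.4914605236741276 [-2.15734088 -4.76948887 11.61227033]
```

View pics/s7c.png

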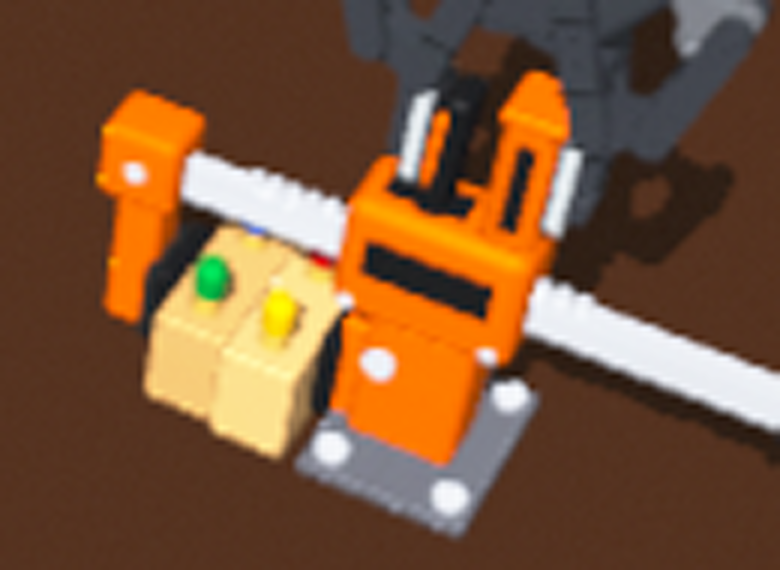

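The picture shows both halves closed up and against the black head pad near (325,365), the far pad on half_b, and white finger pads on trigger and handle. The trigger finger position matches about 0.156 rad, inside the expected 0.14-0.2. I hand in.

```bash
python3 -c "
from h import *
stat();print(ctrl.hand_in())"
```

```text
t 17.32 z 0.2921 c 20.4 w 41.8 trigfinger -0.5 handfinger 41.3 Fy(clamp) -5.2 Fz 11.6 lat -0.9
the job is handed in; nothing more can be done
None
```

I started the timer and closed the clamp on the two halves. I handed in at 17.3 s with the gripper still squeezing trigger and handle.

- **Timer:** I pressed red, yellow, then green, one at a time. Each key went to its stop, where the force rose to 13–17 N. The display still read 00:00 afterwards, so it does not confirm the start.
- **Clamp:** I made three full squeezes, then a fourth in small steps that stopped on the wood with the trigger at about 0.156 rad, within the expected 0.14–0.2. The jaw moved about 22 mm in all, and the last picture shows both halves closed up against the head pad.
- **Pressure:** I estimate about 22–28 N on the trigger, so roughly 25–35 N at the jaw, between the 10 N needed and the 65 N that crushes the wood. I inferred this from wrist force, finger position and opening. I did not measure the pad itself.
- **Other checks:** The grip is slightly uneven, about 5 N more on the trigger than on the handle, and about 12 N of upward friction stays on the gripper. I never moved near the dish, crown cap or punch, but I took no final picture of them.

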